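# Reset the fume extractor's iris damper to its setting clip

## Robot

A 7-joint arm with a two-finger parallel gripper is mounted at the origin on the work surface. World frame = base frame: x ahead of the robot, y to its left, z up, the work surface at z = 0. Lengths are in m, angles in degrees, forces in N, time in s.
With the tool pointing down it reaches from about 0.4 to 0.85 m from the base axis. Payload 6.9 kg.
Tool frame: the origin (TCP) lies on the centre line of the jaws, within the pads' length; the fingertips stand 14 mm ahead of it and the grasp point (between the pads) lies 5 mm behind it; z points along the fingers, y is the line along which they close (so a half turn about z gives the same grasp; the last joint's range is limited). The gripper opens to 85 mm and grips with 20 to 120 N. Pads are 22 mm wide; open, the fingers measure 114 mm over their backs; the gripper's body (76 mm by 85 mm) begins 54 mm behind the grasp point. The pads swing forward as they close: fully open they stand 13 mm farther back than shut.
Start: joints at [81.446, 29.078, -13.613, 85.955, 7.202, 65.827, -8.869], TCP at [0.158, -0.605, 0.245] pointing down, gripper open.
Joint ranges: [-176.47, 176.47], [-13.61, 117.27], [-81.72, 77.17], [0.22, 143.17], [-87.28, 267.28], [10, 112.55], [-165.47, 165.47]. Speed limits (degrees/s): [136.94, 136.94, 180, 180, 180, 180, 180].

## Interface

Orientations are given as [roll, pitch, yaw] about the fixed x, y, z axes, in that order (R = Rz(yaw) Ry(pitch) Rx(roll)).
In Python, from station import env, viewer gives the robot as it stands.
- The arm moves only by the tool servo_tool, never from a script. Its argument "commands" is a list of rows, each a list of 3 entries, a list of its own where there are three numbers: the shift along the tool's x, y, z in units of 0.2 m (1.0 is 0.2 m), then the turn, a rotation vector about the tool's x, y, z in units of 180 degrees (1.0 is 180 degrees), then the closure, from 0 (fully open) to 1 (shut). A call has 1 to 12 rows; each row is the pose to reach, as a shift and turn from the pose commanded when the call began, along the tool's axes at that moment, turning the shorter way round; what a row does not reach only later rows make up. A row lasts 1/12 s, in which the tool goes at most 41.7 mm and 7.16 degrees, less where a joint would pass 70% of its speed; a pose out of reach is approached as far as the arm can. A call with a number of a shift or a turn outside -1 to 1 is refused whole. A call with a gripper value outside its range is refused whole. The fingers move at their own pace and stop on an object; "newtons" is the grip in N (left out, the last holds). Time passes only in rows, so rows that repeat a pose let the fingers close. It gives the time, the measured TCP pose, the force, the opening and the grip force at its end, in the units of the state.
- env.read_state(): the state, without advancing time (a new reading comes with each control period).
- viewer.camera(name): name is "scene" or "top" or "wrist"; returns (picture, depth): 384x512x3 uint8, red, green, blue; 384x512 float32, m along the optical axis (not along the pixel's ray), 0 where there is no reading.
- viewer.camera_model(name): a dict with "intrinsics" (3x3 intrinsics, pixels), "eye" and "attitude" of the camera in the world. Camera axes: x right, y down, z forward; pixel columns grow to the right and rows downward; lengths in m; the calibration is good to about 2 mm. The wrist camera is an equidistant fisheye: a pixel r from the principal point sees the ray r / f radians off the axis. A picture is of the moment at which its call begins: read the wrist's pose just before it. camera_model takes no time and is no camera call; for the wrist camera it gives the pose at the moment of the call.
- env.finish_job(): hands the job in; it is judged then, once.
The state is a dict: "time_s": time; "joint_positions": joint angles; "dq": joint speeds; "joint_torque": joint torques, N m; "tcp_pos": TCP position; "tcp_rot": TCP orientation; "ft_force": force on the tool from outside, world axes, zero at the start; "moment": the same for the moment, N m; "width": opening from 0.0 (shut) to 1.0 (fully open); "finger_force": force on a finger pad.
Only numpy, scipy, OpenCV 4.12 (cv2) and the standard library are available. Lean on these libraries where they do the work, as an engineer would, in place of code of your own. Each camera call takes 0.05 s, during which the arm holds its last target. There are 200 camera calls.

## Task

The lever of the iris damper on top of the bench fume extractor has been knocked towards shut. With the fingertips, push the lever round, without pinching it, until its pointer lines up with the setting clip on the damper's scale, then take the hand away. Do not shift the clip, and leave the battery packs and everything else on the bench and on the extractor standing where they are.

Things in the scene. Friction and masses are not known exactly. Their poses are not given: they have to be found in the camera images.
- extractor: Fume-extractor box, fixed while you work: grey, 260 (x) x 240 (y) x 120 mm with a flat steel deck on top and a round iris damper on the deck. Origin at the centre of its underside; x points from its front (robot side) to its rear, y to its left.
- damper_axis (a point): Centre of the iris damper, on its vertical axis at the level of its flat top cover, 158 mm above the bench. Aluminium housing 168 mm across, 38 mm high, with a 100 mm bore (steel leaves inside) and an inlet rim 112 mm across standing 8 mm above the cover. It lies 20 mm behind the middle of the extractor box and has the box's axes. The lever is on the side facing the robot.
- lever (a joint): Angle of the damper's operating ring and lever about the damper axis, rad: 0 shut stop, 1.745 open stop, growing counter-clockwise from above. At 0 the lever points 130 degrees counter-clockwise from the x axis of damper_axis; at 0.87 it points to the box's front. Friction (5 to 6 N at the grip) holds it wherever it is left; no spring.
- lever_grip (a point): Centre of the upright black plastic grip at the lever's end, 112 mm from the damper axis, 168 mm above the bench. The grip is 24 mm along the radius, 12 mm thick in the direction it is pushed, 42 mm tall (147 to 189 mm above the bench); the flat steel arm below it lies at 142 to 147 mm. x points radially outwards, y the way it opens. Its shut-side half is lever_c1, its open-side half lever_c2.
- pointer_tip (a point): Tip of the narrow dark steel pointer that sticks inwards from the grip over the edge of the scale, 86.5 mm from the damper axis, 161 mm above the bench. x axis points radially outwards.
- clip (a joint): Where the setting clip sits on the scale: same zero, sense and units as lever, so lever and clip line up when the two values are equal. It is a tight spring clip that slides only if pushed with more than about 15 N.
- clip_index (a point): Outer end of the setting clip's index line, 84 mm from the damper axis, 161 mm above the bench. The clip is a dark steel spring clip 16 mm wide on the rim of the top cover, from 60 to 86 mm off the axis, with a thumb tab standing 17 mm above the cover at its inner end and a thin white line along its middle. x axis points radially outwards.
- sleeve: Bystander: loose steel tube 40 mm across, 70 mm tall, standing on the left rear corner of the extractor's deck; origin at the centre of its underside.
- stray_cell: Bystander: loose cylindrical cell 26 mm across, 65 mm tall, standing on the right rear corner of the extractor's deck; origin at the centre of its underside.
- pack_a: Bystander: purple drill battery pack 118 x 74 x 65 mm, loose on the bench left of the extractor; origin at the centre of its underside, x along its length.
- pack_b: Bystander: a second such purple pack, on the right of the bench near the robot.
- pack_c: Bystander: a third such purple pack, far left on the bench.
- extinguisher: Bystander: stubby green fire extinguisher 94 mm across, 245 mm tall, standing on the right of the bench; origin at the centre of its underside.
- tile_tester: Bystander: cell tester on a white ceramic tile 100 x 150 mm, 43 mm tall, loose on the left of the bench; origin at the centre of its underside.
- clip_bar: Bystander: loose spring clip bar 48 x 230 mm with four upright cells, 78 mm tall, right of the extractor; origin at the centre of its underside, y along its length.

How it is judged:
By the outcome, as a careful person would: the job done as asked, in the order asked, and still so for the second after the job is handed in, with the robot touching nothing.
It also fails if it takes over 32 s, if anything falls off the work surface, if the arm or the gripper's body presses on something with over 40 N, if the wrist force passes 120 N, or if a joint passes its speed limit or range.

## Working session

There is one attempt and no reset: what is moved stays moved. The work goes in short steps, Python scripts to look and compute and a tool call to move; the robot and the scene stay as the last step left them, time stands still between calls to the robot, and variables do not carry over. Pictures are saved under pics/ and viewed, at most 10 in all, crops included, and the job is handed in when it is done.

Besides the shell and the picture viewer there is one more tool, called by a JSON object that holds its "method" and its "body". servo_tool: Moves the arm, as the interface text tells. Shifts and turns lie within -1 to 1; 1 stands for 0.2 m of shift or 180 degrees of turn. Its arguments: {"type":"object","properties":{"commands":{"type":"array","items":{"type":"array"}},"newtons":{"type":"number"}},"required":["commands"]}

```bash
mkdir -p pics; cat > h.py <<'E'
import numpy as np,cv2
from station import env,viewer
def pts(name):
    im,d=viewer.camera(name);m=viewer.camera_model(name)
    K=np.array(m["intrinsics"]);return im,d,K,m
def save(im,f): cv2.imwrite("pics/"+f,im[:,:,::-1])
E
python3 - <<'E'
from h import *
for n in("scene","top"):
    im,d,K,m=pts(n);save(im,n+"1.png");np.savez(n+"1.npz",im=im,d=d,K=K)
    print(n,m)
s=env.read_state();print({k:s[k] for k in("time_s","tcp_pos","tcp_rot","ft_force","width")})
E
```

```text
scene {'intrinsics': array([[359.24291013,   0.        , 252.79950172],
       [  0.        , 359.24291013, 195.94460293],
       [  0.        ,   0.        ,   1.        ]]), 'eye': array([ 1.26401703, -0.50191679,  0.73035354]), 'attitude': array([-124.15453146,   -0.51161953,   56.59961454])}
top {'intrinsics': array([[497.00479191,   0.        , 263.41749541],
       [  0.        , 497.00479191, 192.23361151],
       [  0.        ,   0.        ,   1.        ]]), 'eye': array([0.30354139, 0.01369069, 1.95970907]), 'attitude': array([-1.73973348e+02,  7.24937258e-02, -9.13586120e+01])}
{'time_s': 0.1, 'tcp_pos': array([ 0.15733751, -0.60442728,  0.24453435]), 'tcp_rot': array([-1.79908448e+02,  1.05959156e-03,  1.45973449e+01]), 'ft_force': array([ 0.12576666, -0.99831529, -0.31029094]), 'width': 0.9997933540569962}
```

View pics/top1.png

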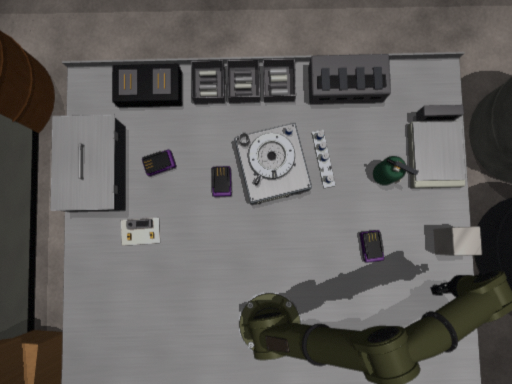

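View pics/scene1.png

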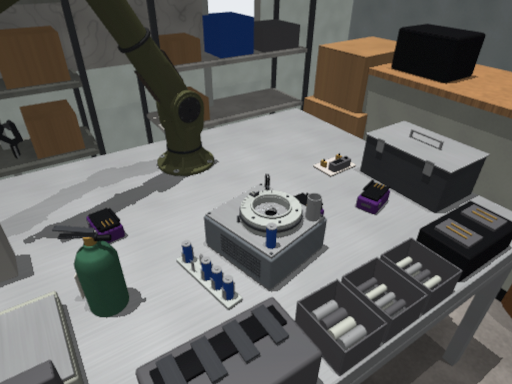

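The top view shows the extractor near pixel (272,162), with the damper at about (271,156) and a dark lever near (257,181). I'll enlarge that area and measure it.

```bash
cat >> h.py <<'E'
from scipy.spatial.transform import Rotation as R
def world(u,v,z,K,m):
    Rm=R.from_euler("xyz",m["attitude"],degrees=True).as_matrix()
    r=Rm@np.linalg.inv(K)@np.array([u,v,1.]);e=np.array(m["eye"]);return e+r*(z-e[2])/r[2]
def cloud(d,K,m):
    v,u=np.mgrid[:d.shape[0],:d.shape[1]];Rm=R.from_euler("xyz",m["attitude"],degrees=True).as_matrix()
    c=np.stack([(u-K[0,2])/K[0,0]*d,(v-K[1,2])/K[1,1]*d,d],-1);return c@Rm.T+np.array(m["eye"])
E
python3 - <<'E'
from h import *
z=np.load("top1.npz");im,d,K=z["im"],z["d"],z["K"];m=viewer.camera_model("top")
P=cloud(d,K,m)
print("bench z",np.median(P[270:300,150:220,2]))
sub=np.s_[110:215,220:320]
Q=P[sub].reshape(-1,3)
deck=(abs(Q[:,2]-.12)<.006);rim=(Q[:,2]>.150)&(Q[:,2]<.17)
r=cv2.minAreaRect(Q[(Q[:,2]>.105)][:,:2].astype(np.float32)*1000);print("box",r)
c=cv2.minEnclosingCircle(Q[rim][:,:2].astype(np.float32)*1000);print("rim",c,Q[rim][:,:2].mean(0))
print("bright",)
crop=im[118:208,228:318];cv2.imwrite("pics/crop1.png",cv2.resize(crop,(600,600),interpolation=cv2.INTER_CUBIC)[:,:,::-1])
for p in [(256,182),(271,156)]:print(p,world(*p,.168,K,m),P[p[1],p[0]])
E
```

```text
bench z 0.0011169667094196312
box ((532.4509887695312, -43.142852783203125), (421.9966735839844, 239.78639221191406), 12.600297927856445)
rim ((633.9791870117188, -5.771817207336426), 119.94786834716797) [ 0.63087097 -0.01907495]
bright
(256, 182) [0.53071857 0.0375259  0.168     ] [0.52813285 0.03725461 0.18839314]
(271, 156) [ 0.6251037  -0.01937554  0.168     ] [ 0.63250223 -0.02013633  0.12677626]
```

View pics/crop1.png

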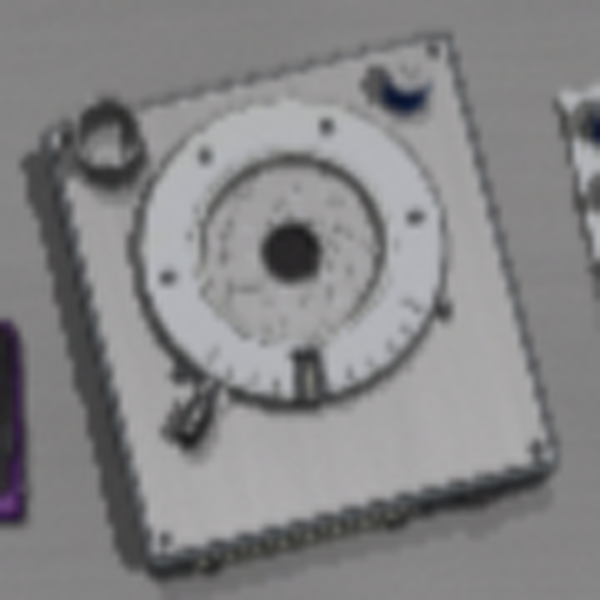

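```bash
python3 - <<'E'
from h import *
z=np.load("top1.npz");im,d,K=z["im"],z["d"],z["K"];m=viewer.camera_model("top")
P=cloud(d,K,m);sub=np.s_[110:215,220:320];Q=P[sub].reshape(-1,3)
c=np.array([.627,-.018])
from scipy.optimize import minimize
cov=Q[(Q[:,2]>.150)&(Q[:,2]<.172)]
for _ in range(10):
    k=cov[np.hypot(*(cov[:,:2]-c).T)<.092]
    h=cv2.convexHull(k[:,:2].astype(np.float32))[:,0]; (cx,cy),r=cv2.minEnclosingCircle(h*1000);c=np.array([cx,cy])/1000
print("axis depth",c,r)
print("axis px",world(228+291/6.667-.5,118+250/6.667-.5,.125,K,m))
deck=Q[(abs(Q[:,2]-.121)<.004)&(np.hypot(*(Q[:,:2]-c).T)>.09)]
print("deck",cv2.minAreaRect(deck[:,:2].astype(np.float32)*1000))
g=Q[(Q[:,2]>.176)&(np.hypot(*(Q[:,:2]-c).T)>.085)&(Q[:,0]<.6)];print("grip",g.mean(0),len(g))
f=lambda a,b,zz:world(228+a/6.667-.43,118+b/6.667-.43,zz,K,m)
for n,a,b,zz in(("clip out",308,402,.161),("clip in",304,350,.17),("grip",188,428,.189),("ptip",213,385,.161)):
    w=f(a,b,zz)[:2];e=w-c;print(n,w,np.hypot(*e),np.degrees(np.arctan2(e[1],e[0])))
E
```

```text
axis depth [ 0.62733478 -0.01644288] 90.884521484375
axis px [ 0.63660522 -0.02081816  0.125     ]
deck ((609.9154052734375, -26.0753173828125), (256.9102783203125, 236.8172149658203), 13.17780876159668)
grip [0.38511963 0.0209639  1.32899107] 73
clip out [ 0.54525773 -0.02755708] 0.08282613098977372 -172.2883781090975
clip in [ 0.57271123 -0.02590981] 0.055437846936038475 -170.16761126331477
grip [0.52891939 0.03805853] 0.11249885631717443 151.02277424806985
ptip [0.55589092 0.02422723] 0.08220877393785417 150.34888787755796
```

{"method": "servo_tool", "body": {"commands": [[[0.15,-0.15,-0.2],[0,0,0],1],[[0.3,-0.3,-0.25],[0,0,0],1],[[0.45,-0.45,-0.25],[0,0,0],1],[[0.6,-0.6,-0.25],[0,0,0],1],[[0.75,-0.75,-0.25],[0,0,0],1],[[0.9,-0.9,-0.25],[0,0,0],1],[[1,-1,-0.25],[0,0,0],1],[[1,-1,-0.25],[0,0,0],1]]}}

```text
time_s: 0.77
tcp_pos: [0.3046, -0.3541, 0.2957]
tcp_rot: [-179.9, -0.1, 15.1]
ft_force: [-0.0, -0.4, -0.8]
width: 0.004
finger_force: 0.0
```

{"method": "servo_tool", "body": {"commands": [[[0.15,-0.15,0],[0,0,0],1],[[0.3,-0.3,0],[0,0,0],1],[[0.45,-0.45,0],[0,0,0],1],[[0.6,-0.6,0],[0,0,0],1],[[0.75,-0.75,0],[0,0,0],1],[[0.9,-0.9,0],[0,0,0],1],[[1,-1,0],[0,0,0],1],[[1,-1,0],[0,0,0],1]]}}

```text
time_s: 1.43
tcp_pos: [0.4467, -0.1101, 0.2956]
tcp_rot: [-179.9, -0.2, 15.1]
ft_force: [-0.6, -0.2, 0.6]
width: 0.002
finger_force: 0.0
```

{"method": "servo_tool", "body": {"commands": [[[0.15,-0.15,0],[0,0,0.04],1],[[0.3,-0.3,0],[0,0,0.08],1],[[0.45,-0.45,0],[0,0,0.12],1],[[0.6,-0.6,0],[0,0,0.16],1],[[0.74,-0.76,0],[0,0,0.2],1],[[0.74,-0.76,0],[0,0,0.24],1],[[0.74,-0.76,0],[0,0,0.25],1],[[0.74,-0.76,0],[0,0,0.25],1]]}}

```text
time_s: 2.1
tcp_pos: [0.5489, 0.0692, 0.2945]
tcp_rot: [180.0, 0.1, -30.5]
ft_force: [0.5, -0.2, -0.4]
width: 0.001
finger_force: 0.0
```

```bash
python3 - <<'E'
from h import *
m=viewer.camera_model("wrist");print(m);im,d=viewer.camera("wrist");save(im,"w1.png");np.savez("w1.npz",im=im,d=d,eye=m["eye"],att=m["attitude"],K=m["intrinsics"])
print(env.read_state()["tcp_pos"])
E
```

```text
{'intrinsics': array([[297.31863964,   0.        , 260.61570136],
       [  0.        , 297.31863964, 197.93704968],
       [  0.        ,   0.        ,   1.        ]]), 'eye': array([0.60951461, 0.03484216, 0.42402691]), 'attitude': array([ 1.63982684e+02, -9.07855695e-02, -1.20379223e+02])}
[0.54856519 0.06749862 0.29466637]
```

View pics/w1.png

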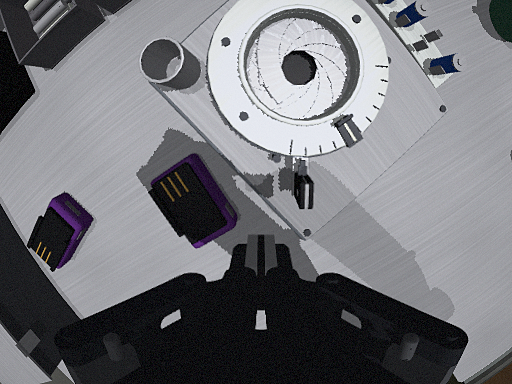

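The wrist view shows the grip at about (304,188), the pointer at (299,163) and the clip at (347,130). I'll rectify this to a plan view at z = 0.161 m.

```bash
cat >> h.py <<'E'
def proj(P,K,eye,att):
    Rm=R.from_euler("xyz",att,degrees=True).as_matrix();c=(P-eye)@Rm
    rho=np.hypot(c[...,0],c[...,1]);th=np.arctan2(rho,c[...,2]);s=th/np.maximum(rho,1e-9)
    return K[0,0]*c[...,0]*s+K[0,2],K[1,1]*c[...,1]*s+K[1,2]
def ortho(im,K,eye,att,z,x0,y0,w,h,res):
    # rows: x decreasing from x0, cols: y decreasing from y0
    r,c=np.mgrid[:int(h/res),:int(w/res)]
    P=np.stack([x0-r*res,y0-c*res,np.full(r.shape,z)],-1)
    u,v=proj(P,K,eye,att);return cv2.remap(im,u.astype(np.float32),v.astype(np.float32),cv2.INTER_CUBIC)
E
python3 - <<'E'
from h import *
z=np.load("w1.npz");o=ortho(z["im"],z["K"],z["eye"],z["att"],.159,.73,.09,.22,.24,.0004);save(o,"o1.png");print(o.shape)
d=z["d"];K=z["K"];print("depth chk",d[150,300],d[100,260])
E
```

```text
(600, 550, 3)
depth chk 0.2631755 0.27181005
```

View pics/o1.png

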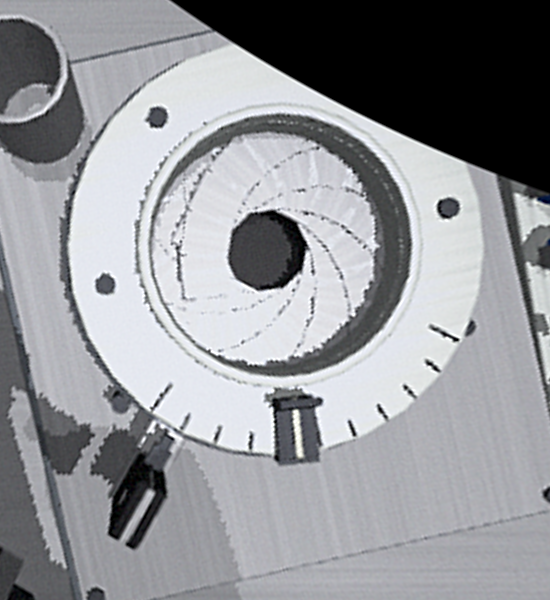

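{"method": "servo_tool", "body": {"commands": [[[0,0,0.15],[0,0,0],1],[[0,0,0.3],[0,0,0],1],[[0,0,0.45],[0,0,0],1],[[0,0,0.55],[0,0,0],1],[[0,0,0.61],[0,0,0],1],[[0,0,0.61],[0,0,0],1],[[0,0.02,0.61],[0,0,0],1],[[0,0.04,0.61],[0,0,0],1],[[0,0.04,0.61],[0,0,0],1]]}}

```text
time_s: 2.9
tcp_pos: [0.5448, 0.059, 0.1745]
tcp_rot: [-180.0, -0.1, -30.4]
ft_force: [1.0, -0.3, 0.2]
width: 0.006
finger_force: 0.0
```

{"method": "servo_tool", "body": {"commands": [[[-0.005,0.026,0],[0,0,-0.0139],1],[[-0.0086,0.0515,0],[0,0,-0.0278],1],[[-0.011,0.0775,0],[0,0,-0.0417],1],[[-0.0128,0.1035,0],[0,0,-0.0556],1],[[-0.0126,0.1296,0],[0,0,-0.0694],1],[[-0.0124,0.1557,0],[0,0,-0.0833],1],[[-0.0124,0.1557,0],[0,0,-0.0833],1]]}}

```text
time_s: 3.48
tcp_pos: [0.5272, 0.0355, 0.1746]
tcp_rot: [-179.9, -0.1, -15.3]
ft_force: [-0.1, 2.7, 1.1]
width: 0.002
finger_force: 1.4
```

```bash
python3 - <<'E'
from h import *
m=viewer.camera_model("wrist");im,d=viewer.camera("wrist");np.savez("w2.npz",im=im,d=d,eye=m["eye"],att=m["attitude"],K=m["intrinsics"])
o=ortho(im,m["intrinsics"],m["eye"],m["attitude"],.161,.66,.05,.14,.16,.00028);save(o,"o2.png");print(o.shape,env.read_state()["tcp_pos"])
E
```

```text
(571, 500, 3) [0.52725604 0.03541175 0.17446823]
```

View pics/o2.png

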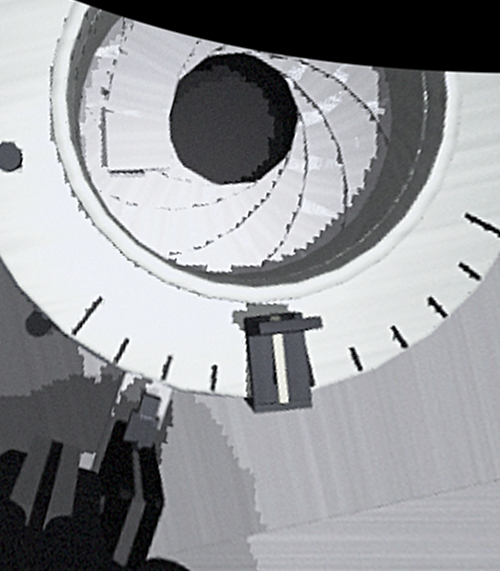

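{"method": "servo_tool", "body": {"commands": [[[-0.005,0.026,0],[0,0,-0.0139],1],[[-0.0086,0.0515,0],[0,0,-0.0278],1],[[-0.011,0.0775,0],[0,0,-0.0417],1],[[-0.0128,0.1035,0],[0,0,-0.0556],1],[[-0.0126,0.1296,0],[0,0,-0.0694],1],[[-0.0124,0.1557,0],[0,0,-0.0833],1],[[-0.01,0.182,0],[0,0,-0.0972],1],[[-0.0075,0.2076,0],[0,0,-0.1111],1],[[-0.004,0.228,0],[0,0,-0.1222],1],[[-0.004,0.228,0],[0,0,-0.1222],1]]}}

```text
time_s: 4.37
tcp_pos: [0.5139, -0.0086, 0.1741]
tcp_rot: [-180.0, -0.0, 6.6]
ft_force: [-1.3, 2.0, 2.6]
width: -0.005
finger_force: 1.4
```

```bash
python3 - <<'E'
from h import *
m=viewer.camera_model("wrist");im,d=viewer.camera("wrist");np.savez("w3.npz",im=im,d=d,eye=m["eye"],att=m["attitude"],K=m["intrinsics"])
o=ortho(im,m["intrinsics"],m["eye"],m["attitude"],.161,.63,.03,.1,.12,.0002);save(o,"o3.png");print(o.shape,env.read_state()["tcp_pos"],m["eye"])
E
```

```text
(600, 500, 3) [ 0.5139758  -0.0085773   0.17401016] [5.83407174e-01 3.87382970e-04 3.03775074e-01]
```

View pics/o3.png

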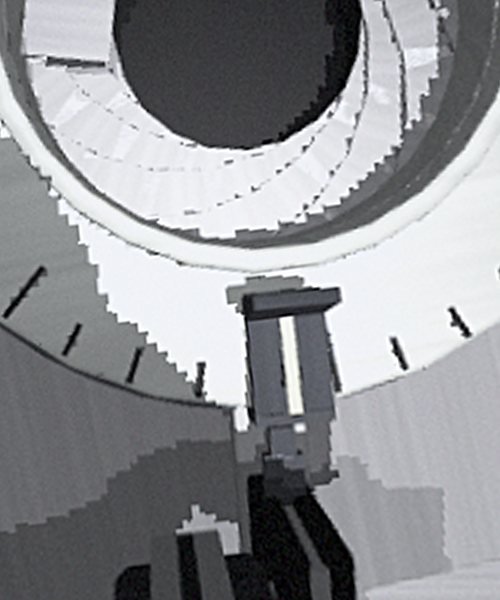

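```bash
python3 - <<'E'
from h import *
z=np.load("w3.npz")
o=ortho(z["im"],z["K"],z["eye"],z["att"],.161,.565,-.012,.04,.04,.00007);save(o,"o4.png");print(o.shape)
E
```

```text
(571, 571, 3)
```

View pics/o4.png

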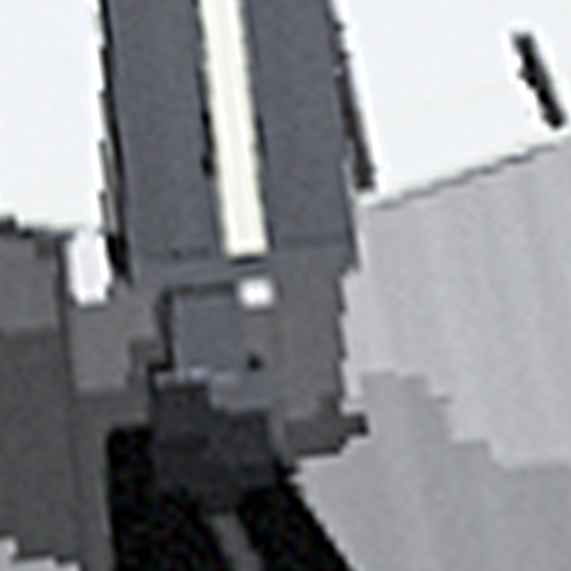

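{"method": "servo_tool", "body": {"commands": [[[-0.001,0.005,0],[0,0,-0.003],1],[[-0.002,0.01,0],[0,0,-0.006],1],[[-0.003,0.015,0],[0,0,-0.009],1],[[-0.004,0.02,0],[0,0,-0.011],1],[[-0.004,0.02,0],[0,0,-0.011],1],[[-0.004,0.02,0],[0,0,-0.011],1]]}}

```text
time_s: 4.92
tcp_pos: [0.5137, -0.0121, 0.1737]
tcp_rot: [-180.0, -0.0, 8.6]
ft_force: [-1.8, 4.0, 4.2]
width: 0.001
finger_force: 2.6
```

```bash
python3 - <<'E'
from h import *
m=viewer.camera_model("wrist");im,d=viewer.camera("wrist")
o=ortho(im,m["intrinsics"],m["eye"],m["attitude"],.161,.565,-.012,.04,.04,.00007);save(o,"o5.png")
E
```

```text
(no output)
```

View pics/o5.png

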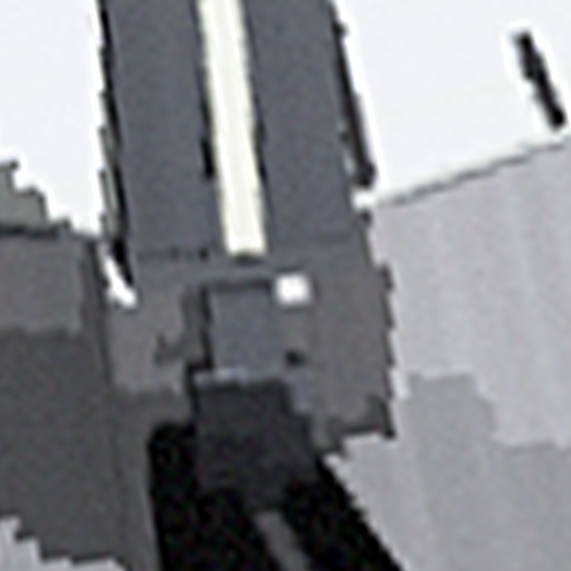

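The visible grey pointer face spans columns 205–278, about 0.5 mm short of the line. The white patch beside it (278–312) is unclear, so I'll check heights from depth.

```bash
python3 - <<'E'
from h import *
m=viewer.camera_model("wrist");im,d=viewer.camera("wrist");K=m["intrinsics"];eye=m["eye"];att=m["attitude"]
Rm=R.from_euler("xyz",att,degrees=True).as_matrix()
v,u=np.mgrid[:384,:512];a=(u-K[0,2])/K[0,0];b=(v-K[1,2])/K[1,1];th=np.hypot(a,b)
t=np.tan(th)/np.maximum(th,1e-9);P=np.stack([a*t*d,b*t*d,d],-1)@Rm.T+eye
q=np.array([[.565-.02,-.012-c*.00007,.161] for c in (120,250,390)]);print(np.round(np.stack(proj(q,K,eye,att),-1),1))
uu,vv=np.stack(proj(q[1],K,eye,att));u0,v0=int(round(uu)),int(round(vv))
for y in range(v0-5,v0+12):
    print(y,' '.join("%4d"%round(P[y,x,2]*1000) for x in range(u0-13,u0+14)),'|',' '.join("%3d"%im[y,x].mean() for x in range(u0-13,u0+14)))
np.savez("w5.npz",P=P,im=im)
print(u0,v0, P[v0,u0-6:u0+7,1])
E
```

```text
[[287.8 197.6]
 [305.5 200.2]
 [324.1 203. ]]
195  162  162  163  163  163  162  162  161  162  162  162  162  164  164  164  163  164  163  163  162  163  162  163  161  161  162  162 |  75  90  93  87  82  81  85  73  41  87  89 118 223 216 232 240 219  76  86  93  90  96  92  94  86  91  95
196  163  163  164  163  162  162  162  162  162  162  161  162  163  162  163  161  162  162  162  162  162  163  161  161  163  162  162 | 101 106 102 110 103  97  97 100  79 107 103  98 110  94 136 141 154  93  93  93  99  95  98  95  90  96  95
197  162  162  162  162  161  163  162  161  162  161  162  162  162  162  161  162  162  163  161  161  162  162  163  162  162  162  162 | 100 104  99 104 102 108 103 103 104 103 101  97  86  58  65  68  96 101 102 103 101 102  99 103 107 102 101
198  161  161  162  162  161  162  162  161  163  162  161  163  161  162  162  162  162  162  163  161  163  163  162  161  161  161  162 | 100 103 101 102 100 102 109 103 109 109 110 106 105 107 107 109 100 100  99  99  97  97 101  98 101 104  99
199  148  148  148  148  148  148  148  161  161  162  162
[... 2646 characters left out ...]
99 109 102  94 106 103 102 102 103
210  149  148  148  162  164  162  163  163  163  164  163  163  163  163  164  164  163  162  161  148  149  122  121  122  121  121  122 | 114 118  95  19  30  14  28 104  94  96  99  96  96  94  97  99  82  40  65  94  95  93 102  98 103 101 103
211  147  148  148  163  164  163  164  163  163  165  164  164  164  164  164  163  164  163  164  164  148  120  122  122  121  120  121 | 115 118  77  41  99  93  86 100 102 102  96  90  99 111 126 113  82  46  43  74  97  95 104 103 100 101 103
305 200 [-0.02612143 -0.02625233 -0.02701067 -0.02715095 -0.02764016 -0.02810498
 -0.02876472 -0.02915532 -0.02971557 -0.03029004 -0.03095267 -0.03476734
 -0.0351952 ]
```

```bash
cat >> h.py <<'E'
def angles(P,im,C=np.array([.632,-.020])):
    e=P[...,:2]-C;r=np.hypot(e[...,0],e[...,1]);a=np.degrees(np.arctan2(e[...,1],e[...,0]))%360;z=P[...,2];g=im.mean(-1)
    c=(r>.066)&(r<.084)&(g>170)&(abs(a-186.3)<3)&(z>.1585)&(z<.168)
    p=(r>.0885)&(r<.0935)&(g>80)&(abs(a-186)<4)&(z>.1605)&(z<.1675)
    print("line",c.sum(),a[c].mean(),"range",np.percentile(a[c],[5,95]),"z",z[c].mean())
    print("ptr",p.sum(),a[p].mean(),"range",a[p].min(),a[p].max(),"z",z[p].mean())
E
python3 - <<'E'
from h import *
z=np.load("w5.npz");angles(z["P"],z["im"])
angles(z["P"],z["im"],np.array([.632,-.0192]))
E
```

```text
line 194 185.95388693933765 range [185.05859277 186.87621937] z 0.1633396604002012
ptr 95 185.69611831645972 range 183.29431130818196 187.90897819592251 z 0.16349144596312196
line 194 186.57021611963316 range [185.66583809 187.50626315] z 0.16332893963960518
ptr 96 186.18719410210414 range 183.78806613220172 188.39920736297182 z 0.1635120740156721
```

{"method": "servo_tool", "body": {"commands": [[[0,0.002,0],[0,0,-0.001],1],[[-0.001,0.004,0],[0,0,-0.002],1],[[-0.001,0.004,0],[0,0,-0.002],1],[[-0.001,0.004,0],[0,0,-0.002],1]]}}

```text
time_s: 5.35
tcp_pos: [0.5137, -0.013, 0.1736]
tcp_rot: [-180.0, -0.0, 8.9]
ft_force: [-1.0, 4.6, 4.1]
width: 0.003
finger_force: 2.5
```

{"method": "servo_tool", "body": {"commands": [[[0,-0.03,0],[0,0,0],1],[[0,-0.07,0],[0,0,0],1],[[0,-0.1,0],[0,0,0],1],[[0,-0.1,-0.15],[0,0,0],1],[[0,-0.1,-0.3],[0,0,0],1],[[0,-0.1,-0.45],[0,0,0],1],[[-0.1,-0.05,-0.5],[0,0,0],1],[[-0.2,0,-0.5],[0,0,0],1],[[-0.2,0.1,-0.5],[0,0,0],1],[[-0.2,0.1,-0.5],[0,0,0],1]]}}

```text
time_s: 6.18
tcp_pos: [0.4765, -0.0434, 0.2734]
tcp_rot: [179.8, 0.0, 8.7]
ft_force: [0.7, -1.6, -0.1]
width: -0.002
finger_force: 0.0
```

```bash
python3 - <<'E'
from h import *
m=viewer.camera_model("wrist");im,d=viewer.camera("wrist");K=m["intrinsics"];eye=m["eye"];att=m["attitude"]
Rm=R.from_euler("xyz",att,degrees=True).as_matrix()
v,u=np.mgrid[:384,:512];a=(u-K[0,2])/K[0,0];b=(v-K[1,2])/K[1,1];th=np.hypot(a,b)
t=np.tan(th)/np.maximum(th,1e-9);P=np.stack([a*t*d,b*t*d,d],-1)@Rm.T+eye
angles(P,im);print(eye)
o=ortho(im,K,eye,att,.162,.575,-.002,.05,.05,.00009);save(o,"o6.png")
E
```

```text
line 70 185.80007050406516 range [184.99915776 186.61590669] z 0.16322512084669916
ptr 45 185.93404467309003 range 183.54875655483875 187.97175133496665 z 0.16314501248229737
[ 0.54580006 -0.03148464  0.40298044]
```

View pics/o6.png

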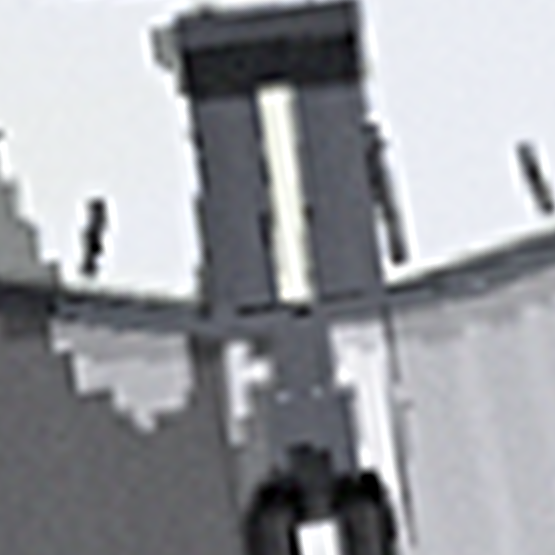

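The hand is clear. The pointer (centre at about column 300, row 345) sits on the extension of the clip's line, to within about 0.1°.

```bash
python3 -c "
from station import env
print(env.finish_job())"
```

```text
the job is handed in; nothing more can be done
None
```

I pushed the lever round with closed fingertips until its pointer lined up with the setting clip (within about 0.1° in the last view), withdrew the hand and handed the job in at about 6 s; the clip stayed put, though I did not re-photograph the rest of the bench.

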